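# Count the colonies on a spiral-streaked culture plate

### The arm

A 7-joint arm with a two-finger parallel gripper is mounted at the origin on the work surface. World frame = base frame: x ahead of the robot, y to its left, z up, the work surface at z = 0. Lengths are in mm, angles in rad, forces in N, time in s.
With the tool pointing down it reaches from about 425 to 1025 mm from the base axis. Payload 9.4 kg.
Tool frame: the origin (TCP) lies midway between the tips of the shut fingers; the grasp point (between the pads) lies 19 mm behind it; z points along the fingers, y is the line along which they close (so a half turn about z gives the same grasp; the last joint's range is limited). The gripper opens to 85 mm and grips with 20 to 120 N. Pads are 22 mm wide; open, the fingers measure 114 mm over their backs; the gripper's body (76 mm by 85 mm) begins 54 mm behind the grasp point. The pads swing forward as they close: fully open they stand 13 mm farther back than shut.
Start: joints at [1.233, 0.599, -0.003, 1.599, 0.002, 0.943, -0.08], TCP at [186.934, -700.485, 231.275] pointing down, gripper open.
Joint ranges: [-2.57, 2.57], [-0.35, 1.97], [-1.29, 1.29], [0.11, 2.56], [-1.05, 4.19], [0.11, 1.86], [-2.63, 2.63]. Speed limits (rad/s): [2.22, 2.22, 3.01, 3.01, 3.14, 3.14, 3.14].

### API

Orientations are given as a unit quaternion [w, x, y, z].
In Python, from plant import manip, optics gives the robot as it stands.
- The arm moves only by the tool play_rows, never from a script. Its argument "increments" is a list of rows, each a list of 7 numbers: the closure, from 0 (fully open) to 1 (shut), then the shift along the world's x, y, z in mm, then the turn, a rotation vector about the world's x, y, z in degrees. In form: [[grip, tx, ty, tz, ax, ay, az], ...]. A call has exactly 5 rows; each row shifts and turns the commanded pose from where the row before left it; what a row does not reach is not made up. A row lasts 1/10 s, in which the tool goes at most 50 mm and 8.59 degrees, less where a joint would pass 70% of its speed; a pose out of reach is approached as far as the arm can. A call with a gripper value outside its range is refused whole. The fingers move at their own pace and stop on an object; the grip force is fixed at half the most. Time passes only in rows, so rows that do not move let the fingers close, or fill a call up. It gives the time, the measured TCP pose, the force, the opening and the grip force at its end, in the units of the state.
- manip.get_obs(): the state, without advancing time (a new reading comes with each control period).
- optics.capture(name): name is "side" or "top"; returns the picture (420x560x3 uint8, red, green, blue); there is no depth.
- optics.calibration(name): a dict with "camera_matrix" (3x3 intrinsics, pixels), "position" and "attitude" of the camera in the world. Camera axes: x right, y up, looking along -z (the intrinsics and any distortion apply to the point x, -y, -z); pixel columns grow to the right and rows downward; lengths in mm; the calibration is good to about 2 mm. A picture is of the moment at which its call begins. calibration takes no time and is no camera call.
- manip.sign_off(): hands the job in; it is judged then, once.
The state is a dict: "time": time; "joint_pos": joint angles; "joint_velocities": joint speeds; "tau": joint torques, N m; "position": TCP position; "ee_rot": TCP orientation; "contact_force": force on the tool from outside, world axes, zero at the start; "moment": the same for the moment, N m; "width": finger opening in mm; "grasp_force": force on a finger pad.
Only numpy, scipy, OpenCV 4.12 (cv2) and the standard library are available. Lean on these libraries where they do the work, as an engineer would, in place of code of your own. Each camera call takes 0.05 s, during which the arm holds its last target. There are 200 camera calls.

### The job

The colony counter registers one count each time the plate under the culture dish is pressed lightly through the dish. Count the four cream colonies by following the spiral streak from the rim inward: with the closed fingertips pointing straight down, touch each colony in turn, pressing lightly until the plate gives, and let the plate spring back before you go on to the next one. Press the plate nowhere else (that would be a false count), leave the dish lying in its ring, and leave the things around it alone.

Things in the scene. Friction and masses are not known exactly. Their poses are not given: they have to be found in the camera images.
- counter: Colony counter, fixed: light grey case 300 x 260 mm (x, y), deck 70 mm high; dark centring ring (inner radius 76.5, outer 83.5 mm, top 75.5 mm high) round the plate; console at its x +75 to +150 mm, 110 mm high; magnifier on a gooseneck, 190 mm high, swung out past its +x, -y corner (lens at x +165, y -228 mm). Origin: centre of its underside; x points from operator to console.
- plate_centre (a point): Centre of the pressure plate's top at rest, level with the case's deck, 70 mm above the bench; at x -40 mm, y 0 in the counter's frame.
- plate (a joint): Ivory pressure plate, 150 mm across, under the dish. 0 at rest, grows as it is pressed straight down, in m; counts at 0.0015, end stop at 0.005. Spring: 2.5 N upward preload, which carries the dish (1.2 to 1.8 N), plus 1 N per mm: the fingers need about 2 to 3 N for a count, about 6 N to reach the stop. Springs back at once.
- dish: Closed culture dish, upside down and loose on the plate: 149 mm across at the lid (underneath), 145 mm at the top, 20 mm high, about 150 g. Dark red agar shows through its flat bottom, now uppermost, 90 mm above the bench. A thin paler spiral streak runs from rim to middle. Origin: centre of its underside; z up. Turned any way.
- colony1: First colony, the outermost on the spiral: cream disc 12 mm across, standing 1 mm above the dish's top face, 56 mm from the dish's axis (the dish's +x direction). Origin: centre of the disc's underside, on the dish's top face.
- colony2: Second colony, like the first: 44 mm from the dish's axis, 38 degrees on from the first, anticlockwise seen from above.
- colony3: Third colony, like the first: 30 mm from the dish's axis, 95 degrees from the first, anticlockwise.
- colony4: Fourth colony, the innermost, like the first: 16 mm from the dish's axis, 200 degrees from the first, anticlockwise. Neighbouring colonies are 34 to 38 mm apart.
- pen: Bystander: white marker pen with black cap, lying on the bench on the counter's +y side; 135 x 12 x 12 mm along its x. Origin: centre of its underside.
- cup: Bystander: white specimen jar with orange cap, 60 mm across, 70 mm high, standing on the counter's -y side. Origin: centre of its underside.
- wipes: Bystander: blue wipes canister, 76 mm across, 150 mm high, standing on the counter's +y side near its console. Origin: centre of its underside.
- spare: Bystander: closed 92 mm culture dish with straw-coloured agar, 15 mm high, lying on the bench on the counter's -y side. Origin: centre of its underside.
Mind the look-alikes: they are no part of the job. Leave any orange look-alike of the dish alone.

How it is judged (in metres and radians):
On the way, in this order (a step that is already met when the one before it is completed fails the run):
1. the fingertips, centred within 12 mm on it, press on the first colony (outermost on the spiral) and the plate gives at least 1.5 mm (value of joint plate above 0.0015 m and contact force between the fingers and colony1 above 0.3 N and horizontal distance between the grasp point and colony1 below 0.012 m), for 0.1 s.
2. the plate has sprung back up after the first colony (outermost on the spiral) (value of joint plate below 0.0007 m), for 0.1 s.
3. the fingertips, centred within 12 mm on it, press on the second colony and the plate gives at least 1.5 mm (value of joint plate above 0.0015 m and contact force between the fingers and colony2 above 0.3 N and horizontal distance between the grasp point and colony2 below 0.012 m), for 0.1 s.
4. the plate has sprung back up after the second colony (value of joint plate below 0.0007 m), for 0.1 s.
5. the fingertips, centred within 12 mm on it, press on the third colony and the plate gives at least 1.5 mm (value of joint plate above 0.0015 m and contact force between the fingers and colony3 above 0.3 N and horizontal distance between the grasp point and colony3 below 0.012 m), for 0.1 s.
6. the plate has sprung back up after the third colony (value of joint plate below 0.0007 m), for 0.1 s.
7. the fingertips, centred within 12 mm on it, press on the fourth colony (innermost) and the plate gives at least 1.5 mm (value of joint plate above 0.0015 m and contact force between the fingers and colony4 above 0.3 N and horizontal distance between the grasp point and colony4 below 0.012 m), for 0.1 s.
8. the plate has sprung back up after the fourth colony (innermost) (value of joint plate below 0.0007 m), for 0.1 s.
At the end, for the whole second after the job is handed in: The four colonies were pressed in order. At the end the plate is up (within 0.7 mm), the dish lies flat and still in its ring (axis within 6 mm of the plate's centre, underside within 3 mm of deck height), and pen, jar, canister and spare dish are within 20 mm of where they were (value of joint plate below 0.0007 m and horizontal distance between dish and plate_centre below 0.006 m and height (world z) of dish between 0.067 and 0.073 m and angle between dish's own z axis and vertical below 0.05 rad and linear speed of dish below 0.02 m/s and distance of each of pen, cup, wipes, spare from where it was at the start of the episode below 0.02 m); the robot touches nothing.
It fails at once if the plate is pressed 1.5 mm or more while the fingertips are not within 16 mm of any colony (a false count) (value of joint plate above 0.0015 m and horizontal distance between the grasp point and colony1 above 0.016 m and horizontal distance between the grasp point and colony2 above 0.016 m and horizontal distance between the grasp point and colony3 above 0.016 m and horizontal distance between the grasp point and colony4 above 0.016 m).
It fails at once if the fingers press the dish with more than 18 N (contact force between the fingers and dish above 18 N).
It fails at once if the dish is lifted, tipped or pushed out of its ring (height (world z) of dish above 0.076 m or angle between dish's own z axis and vertical above 0.1 rad or horizontal distance between dish and plate_centre above 0.012 m).
It fails at once if a bystander is moved by more than 20 mm (distance of any of pen, cup, wipes, spare from where it was at the start of the episode above 0.02 m).
It also fails if it takes over 45 s, if anything falls off the work surface, if the arm or the gripper's body presses on something with over 40 N, if the wrist force passes 120 N, or if a joint passes its speed limit or range.

## Working session

There is one attempt and no reset: what is moved stays moved. The work goes in short steps, Python scripts to look and compute and a tool call to move; the robot and the scene stay as the last step left them, time stands still between calls to the robot, and variables do not carry over. Pictures are saved under pics/ and viewed, at most 10 in all, crops included, and the job is handed in when it is done.

Besides the shell and the picture viewer there is one more tool, called after "Call:" as a command line: name --pt "numbers of a row" for each row, then --argument value for the rest. play_rows: Moves the arm, as the interface text tells. Its arguments: {"type":"object","properties":{"increments":{"type":"array","items":{"type":"array","items":{"type":"number"}}}},"required":["increments"]}

```bash
mkdir -p pics
python3 - <<'E'
from plant import manip, optics
import cv2
for n in("top","side"):
    cv2.imwrite(f"pics/{n}0.png",cv2.cvtColor(optics.capture(n),cv2.COLOR_RGB2BGR)); print(optics.calibration(n))
o=manip.get_obs();print(o)
E
```

```text
{'camera_matrix': array([[455.06554826,   0.        , 284.07233165],
       [  0.        , 455.06554826, 209.16973183],
       [  0.        ,   0.        ,   1.        ]]), 'position': array([ 333.75447008,  -13.6821741 , 1117.4088547 ]), 'attitude': array([-0.69840953, -0.06607978,  0.06584281,  0.70959306])}
{'camera_matrix': array([[422.81167394,   0.        , 282.60860633],
       [  0.        , 422.81167394, 219.08268954],
       [  0.        ,   0.        ,   1.        ]]), 'position': array([316.47272907, 638.87664731, 881.55407078]), 'attitude': array([-0.14324342, -0.06281523,  0.35362042,  0.92221916])}
{'time': 0.1, 'joint_pos': array([ 1.23328865,  0.60006725, -0.00250711,  1.60007632,  0.00183213,
        0.9429074 , -0.07980121]), 'joint_velocities': array([-0.00120667, -0.0022041 ,  0.00059912,  0.00025649, -0.00054877,
       -0.00196298,  0.00096118]), 'tau': array([ 4.43023921e-03, -7.77989030e+01,  1.56966068e+00, -2.58629233e+01,
        1.26916394e-02,  5.44956070e-03, -1.99405736e-05]), 'position': array([ 186.79238569, -700.07001546,  230.4784215 ]), 'ee_rot': array([-7.05215230e-04,  9.91506189e-01,  1.30057470e-01, -1.83897134e-04]), 'contact_force': array([-0.37810177, -0.87787309, -0.45551111]), 'moment': array([ 0.01182218,  0.00632502, -0.04963112]), 'grasp_force': 0.0, 'width': 85.42051703689513}
```

View pics/top0.png

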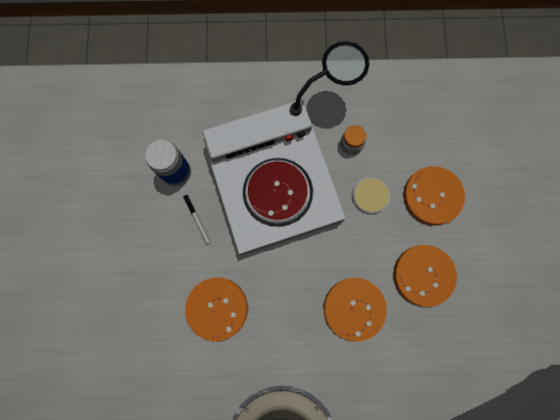

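View pics/side0.png

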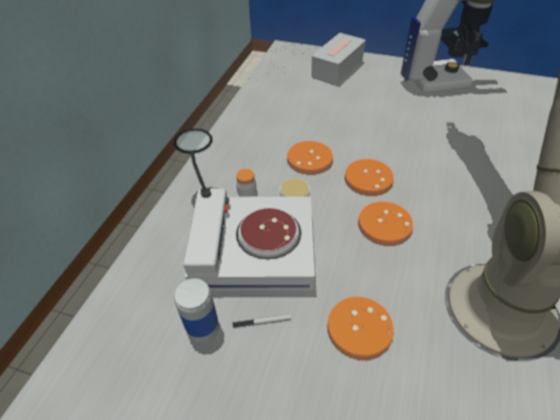

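```bash
cat > m.py <<'E'
import numpy as np, cv2
from plant import manip, optics
from scipy.optimize import least_squares
from scipy.spatial.transform import Rotation as R
def blobs(n,box):
    im=optics.capture(n);x0,y0,x1,y1=box
    c=im[y0:y1,x0:x1].astype(int)
    w=np.clip(c[:,:,1]-60,0,None)  # green: cream vs red
    k,l,s,ce=cv2.connectedComponentsWithStats((c[:,:,1]>90).astype(np.uint8))
    out=[]
    for i in range(1,k):
        if 4<=s[i,4]<=90:
            ys,xs=np.nonzero(cv2.dilate((l==i).astype(np.uint8),np.ones((3,3))));ww=w[ys,xs]
            out.append((x0+(xs*ww).sum()/ww.sum(),y0+(ys*ww).sum()/ww.sum(),s[i,4]))
    return im,np.array(out)
def proj(n,P):
    c=optics.calibration(n);q=c['attitude']
    p=R.from_quat([*q[1:],q[0]]).inv().apply(np.atleast_2d(P)-c['position'])
    p=p*[1,-1,-1];u=p@c['camera_matrix'].T
    return u[:,:2]/u[:,2:]
def ray(n,uv,z):
    f=lambda v:(proj(n,[v[0],v[1],z])[0]-uv)
    return least_squares(f,[600,0]).x
rad=np.array([56,44,30,16]);ang=np.radians([0,38,95,200])
def model(x,y,t): return np.c_[x+rad*np.cos(t+ang),y+rad*np.sin(t+ang),np.full(4,91.)]
E
python3 - <<'E'
from m import *
for n,b in(("top",(255,170,300,220)),("side",(240,212,297,252))):
    im,o=blobs(n,b);print(n,o.round(1))
    for u in o: print(ray(n,u[:2],91).round(1))
    x0,y0,x1,y1=b
    cv2.imwrite(f"pics/{n}c.png",cv2.resize(cv2.cvtColor(im[y0-15:y1+15,x0-15:x1+15],cv2.COLOR_RGB2BGR),None,fx=6,fy=6,interpolation=cv2.INTER_NEAREST))
E
```

```text
top [[276.5 183.   25. ]
 [289.9 191.9  22. ]
 [284.4 206.9  25. ]
 [261.1 215.8  34. ]
 [270.5 212.5  25. ]
 [292.7 216.   36. ]]
[589.8   1.8]
[568.1 -28.9]
[533.  -15.7]
[513.2  38. ]
[520.4  16.5]
[511.5 -34.5]
side [[274.  219.6  34. ]
 [261.8 226.3  36. ]
 [285.5 226.5  33. ]
 [286.7 237.3  36. ]]
[568.  -28.6]
[589.9   1.5]
[533.3 -15.3]
[520.1  16.8]
```

View pics/topc.png

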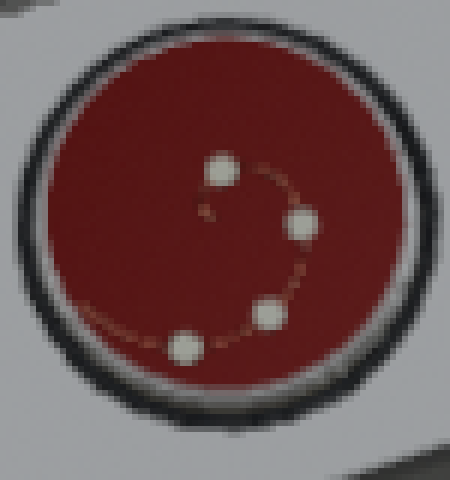

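The crop shows the dish centred in its ring. The colonies sit on the spiral at top-picture pixels (270.5,212.5), (284.4,206.9), (289.9,191.9) and (276.5,183.0), from the rim inward. Both cameras agree to 0.4 mm, and the neighbour spacings of 34.6, 37.2 and 37.4 mm fit the task's 34 to 38 mm.

Run:
```python
from m import *
P=np.array([[520.3,16.6],[533.2,-15.5],[568,-28.7],[589.9,1.6]])
r=least_squares(lambda v:(model(*v)[:,:2]-P).ravel(),[565,0,2.8]);print(r.x,r.fun.round(2));print(model(*r.x).round(1))
```

```text
[574.01033934   0.66187099   2.85367624] [ 0.02 -0.04 -0.13  0.03  0.03 -0.04  0.08  0.04]
[[520.3  16.6  91. ]
 [533.1 -15.5  91. ]
 [568.  -28.7  91. ]
 [590.    1.6  91. ]]
```

Call:
play_rows --pt "1 26 35 0 0 0 0" --pt "1 26 35 0 0 0 0" --pt "1 26 35 0 0 0 0" --pt "1 26 35 0 0 0 0" --pt "1 26 35 0 0 0 0"

```text
time: 0.7
position: [317.7, -524.0, 231.2]
ee_rot: [-0.0, 0.992, 0.13, -0.0]
contact_force: [1.1, -0.6, -0.2]
width: 12.4
grasp_force: 0.0
```

Call:
play_rows --pt "1 26 35 0 0 0 0" --pt "1 26 35 0 0 0 0" --pt "1 26 35 0 0 0 0" --pt "1 26 35 0 0 0 0" --pt "1 26 35 0 0 0 0"

```text
time: 1.2
position: [447.8, -349.0, 231.3]
ee_rot: [0.0, 0.992, 0.13, 0.0]
contact_force: [0.9, -0.4, -0.5]
width: -0.1
grasp_force: 0.0
```

Call:
play_rows --pt "1 7.3 36.5 -8 0 0 0" --pt "1 7.3 36.5 -8 0 0 0" --pt "1 7.3 36.5 -8 0 0 0" --pt "1 7.3 36.5 -8 0 0 0" --pt "1 7.3 36.5 -8 0 0 0"

```text
time: 1.7
position: [483.6, -166.6, 191.1]
ee_rot: [0.0, 0.992, 0.13, 0.0]
contact_force: [1.3, 0.1, 0.5]
width: 0.5
grasp_force: 0.0
```

Call:
play_rows --pt "1 7.3 36.5 -8 0 0 0" --pt "1 7.3 36.5 -8 0 0 0" --pt "1 7.3 36.5 -8 0 0 0" --pt "1 7.3 36.5 -8 0 0 0" --pt "1 7.3 36.5 -8 0 0 0"

```text
time: 2.2
position: [520.1, 16.0, 151.0]
ee_rot: [0.0, 0.992, 0.13, 0.0]
contact_force: [1.5, 0.3, -0.6]
width: -0.0
grasp_force: 0.0
```

Call:
play_rows --pt "1 0 0 -10 0 0 0" --pt "1 0 0 -10 0 0 0" --pt "1 0 0 -10 0 0 0" --pt "1 0 0 -10 0 0 0" --pt "1 0 0 0 0 0 0"

```text
time: 2.7
position: [519.1, 13.3, 109.9]
ee_rot: [0.0, 0.992, 0.129, -0.001]
contact_force: [0.7, -0.1, 0.5]
width: -0.2
grasp_force: 0.0
```

Run:
```python
from m import *
im=optics.capture("side")
cv2.imwrite("pics/s2.png",cv2.resize(cv2.cvtColor(im[100:320,150:400],cv2.COLOR_RGB2BGR),None,fx=2.5,fy=2.5,interpolation=cv2.INTER_CUBIC))
o=manip.get_obs();print(o['position'],o['ee_rot'],o['contact_force'],o['joint_pos'],o['joint_velocities'],o['time'])
```

```text
[519.40632368  13.45800481 110.57915217] [ 9.49337297e-05  9.91618868e-01  1.29194876e-01 -8.33496168e-04] [-0.24132975  0.08982836 -0.06161656] [-0.1121501   0.53859142 -0.03271854  2.16951583  0.04017541  0.43569904
 -1.48837527] [-0.00192909 -0.01695898 -0.00130034 -0.0117061  -0.00083005  0.00751568
 -0.00038722] 2.75
```

View pics/s2.png

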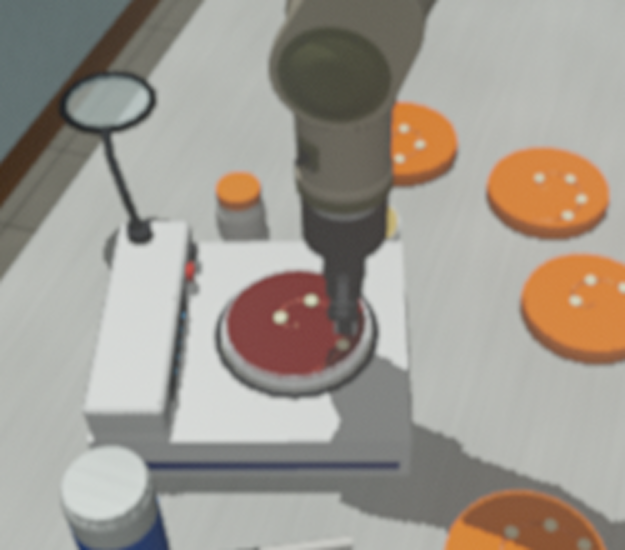

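The side view shows the closed fingers hovering next to colony 1 (crop pixel about (343,345)). The arm reads about 3 mm short in y, so I'll correct that and then descend.

Call:
play_rows --pt "1 1 3 -4 0 0 0" --pt "1 0 0 -5 0 0 0" --pt "1 0 0 -5 0 0 0" --pt "1 0 0 0 0 0 0" --pt "1 0 0 0 0 0 0"

```text
time: 3.25
position: [520.8, 17.5, 97.2]
ee_rot: [0.0, 0.992, 0.13, -0.0]
contact_force: [0.4, -0.1, 0.9]
width: -0.3
grasp_force: 0.0
```

Call:
play_rows --pt "1 0 0 -2 0 0 0" --pt "1 0 0 -2 0 0 0" --pt "1 0 0 -1 0 0 0" --pt "1 0 0 -1 0 0 0" --pt "1 0 0 0 0 0 0"

```text
time: 3.75
position: [520.9, 17.5, 91.2]
ee_rot: [0.0, 0.992, 0.13, -0.0]
contact_force: [0.1, -0.4, -0.1]
width: -0.1
grasp_force: 0.0
```

Call:
play_rows --pt "1 0 0 -0.5 0 0 0" --pt "1 0 0 -0.5 0 0 0" --pt "1 0 0 0 0 0 0" --pt "1 0 0 0 0 0 0" --pt "1 0 0 0 0 0 0"

```text
time: 4.25
position: [520.9, 17.5, 90.3]
ee_rot: [-0.0, 0.992, 0.13, -0.0]
contact_force: [-1.2, 0.7, 1.9]
width: -0.3
grasp_force: 1.1
```

Call:
play_rows --pt "1 0 0 -0.8 0 0 0" --pt "1 0 0 -0.7 0 0 0" --pt "1 0 0 0 0 0 0" --pt "1 0 0 0 0 0 0" --pt "1 0 0 0 0 0 0"

```text
time: 4.75
position: [521.0, 17.5, 88.8]
ee_rot: [0.0, 0.992, 0.13, 0.0]
contact_force: [-0.6, -0.0, 3.3]
width: 0.5
grasp_force: 1.7
```

Run:
```python
from m import *
F=[];Z=[]
for i in range(4):
    optics.capture("top");o=manip.get_obs();F.append(o['contact_force']);Z.append(o['position'])
print(np.mean(F,0),np.std(F,0),np.mean(Z,0),np.std(Z,0))
```

```text
[-6.22156888e-01  2.35920441e-03  3.63555947e+00] [0.21618652 0.26706429 0.34695595] [520.95750352  17.51064635  88.81272297] [0.00913447 0.00599326 0.00902446]
```

Call:
play_rows --pt "1 0 0 -0.5 0 0 0" --pt "1 0 0 0 0 0 0" --pt "1 0 0 0 0 0 0" --pt "1 0 0 6 0 0 0" --pt "1 0 0 6 0 0 0"

```text
time: 5.45
position: [520.8, 17.5, 100.5]
ee_rot: [-0.0, 0.992, 0.13, -0.0]
contact_force: [-0.4, -0.3, -0.3]
width: 0.1
grasp_force: 0.0
```

Call:
play_rows --pt "1 0 0 0 0 0 0" --pt "1 4 -11 0 0 0 0" --pt "1 4 -11 0 0 0 0" --pt "1 4 -11 0 0 0 0" --pt "1 0 0 0 0 0 0"

```text
time: 5.95
position: [533.5, -18.1, 100.1]
ee_rot: [0.0, 0.992, 0.128, 0.0]
contact_force: [-0.7, 0.1, -0.1]
width: 0.0
grasp_force: 0.0
```

Call:
play_rows --pt "1 0 0 0 0 0 0" --pt "1 0 0 0 0 0 0" --pt "1 0 0 0 0 0 0" --pt "1 0 0 0 0 0 0" --pt "1 0 0 0 0 0 0"

```text
time: 6.45
position: [532.8, -15.2, 100.3]
ee_rot: [-0.0, 0.991, 0.13, -0.0]
contact_force: [-1.0, 0.1, 0.1]
width: 0.1
grasp_force: 0.0
```

Run:
```python
from m import *
for n,b in(("top",(255,170,300,220)),("side",(240,212,297,252))):
    im,o=blobs(n,b)
    for u in o: print(n,ray(n,u[:2],91).round(1))
o=manip.get_obs();print(o['position'],o['contact_force'])
```

```text
top [617.9  51.5]
side [549.6 -58.3]
side [568.1 -28.6]
side [589.8   1.5]
side [527.2 -27.4]
side [532.2 -13.7]
side [520.1  16.9]
side [491.2  46.6]
[532.92475814 -15.27246464 100.31176753] [-0.11457451 -1.49630019 -0.66972308]
```

Colonies 1, 3 and 4 are where they were, so the dish hasn't shifted. The TCP is within 0.3 mm of colony 2, so I'll press.

Call:
play_rows --pt "1 0 0 -4 0 0 0" --pt "1 0 0 -4 0 0 0" --pt "1 0 0 -2 0 0 0" --pt "1 0 0 -1 0 0 0" --pt "1 0 0 -0.5 0 0 0"

```text
time: 7.05
position: [532.8, -15.5, 88.7]
ee_rot: [-0.0, 0.992, 0.13, -0.0]
contact_force: [-0.5, 0.1, 4.7]
width: -0.2
grasp_force: 1.9
```

Call:
play_rows --pt "1 0 0 -0.5 0 0 0" --pt "1 0 0 0 0 0 0" --pt "1 0 0 0 0 0 0" --pt "1 0 0 0 0 0 0" --pt "1 0 0 0 0 0 0"

```text
time: 7.55
position: [532.9, -15.5, 88.3]
ee_rot: [-0.0, 0.992, 0.13, -0.0]
contact_force: [-2.0, 0.8, 4.4]
width: -0.2
grasp_force: 2.1
```

Good: 4.4 N at z 88.3. Now I'll lift and go to colony 3 (dx +35, dy -13).

Call:
play_rows --pt "1 0 0 6 0 0 0" --pt "1 0 0 6 0 0 0" --pt "1 0 0 0 0 0 0" --pt "1 7 -3 0 0 0 0" --pt "1 7 -3 0 0 0 0"

```text
time: 8.05
position: [547.6, -21.7, 100.3]
ee_rot: [0.0, 0.992, 0.13, 0.0]
contact_force: [0.5, 0.7, -0.5]
width: -0.3
grasp_force: 0.0
```

Call:
play_rows --pt "1 7 -3 0 0 0 0" --pt "1 7 -2.2 0 0 0 0" --pt "1 7 -2 0 0 0 0" --pt "1 0 0 0 0 0 0" --pt "1 0 0 0 0 0 0"

```text
time: 8.55
position: [567.8, -28.7, 100.1]
ee_rot: [-0.0, 0.992, 0.13, -0.0]
contact_force: [-0.1, -0.4, -0.9]
width: 0.0
grasp_force: 0.0
```

Call:
play_rows --pt "1 0 0 0 0 0 0" --pt "1 0 0 0 0 0 0" --pt "1 0 0 0 0 0 0" --pt "1 0 0 0 0 0 0" --pt "1 0 0 0 0 0 0"

```text
time: 9.05
position: [567.9, -28.7, 100.3]
ee_rot: [0.0, 0.992, 0.13, -0.0]
contact_force: [-0.3, -0.7, 0.1]
width: 0.1
grasp_force: 0.0
```

Call:
play_rows --pt "1 0 0 -4 0 0 0" --pt "1 0 0 -4 0 0 0" --pt "1 0 0 -2 0 0 0" --pt "1 0 0 -1 0 0 0" --pt "1 0 0 -0.5 0 0 0"

```text
time: 9.55
position: [567.9, -28.7, 88.7]
ee_rot: [-0.0, 0.992, 0.13, -0.0]
contact_force: [-1.7, 0.1, 3.7]
width: -0.3
grasp_force: 1.9
```

Call:
play_rows --pt "1 0 0 -0.5 0 0 0" --pt "1 0 0 0 0 0 0" --pt "1 0 0 0 0 0 0" --pt "1 0 0 0 0 0 0" --pt "1 0 0 0 0 0 0"

```text
time: 10.05
position: [567.9, -28.7, 88.3]
ee_rot: [0.0, 0.992, 0.13, -0.0]
contact_force: [-1.8, -0.4, 4.4]
width: -0.2
grasp_force: 2.1
```

Next is colony 4 (dx +22, dy +30.3).

Call:
play_rows --pt "1 0 0 6 0 0 0" --pt "1 0 0 6 0 0 0" --pt "1 0 0 0 0 0 0" --pt "1 5.5 7.5 0 0 0 0" --pt "1 5.5 7.5 0 0 0 0"

```text
time: 10.55
position: [579.4, -13.1, 100.3]
ee_rot: [-0.0, 0.992, 0.13, 0.0]
contact_force: [-0.2, -0.3, -0.2]
width: -0.3
grasp_force: 0.0
```

Call:
play_rows --pt "1 5.5 7.5 0 0 0 0" --pt "1 5.5 7.8 0 0 0 0" --pt "1 0 0 0 0 0 0" --pt "1 0 0 0 0 0 0" --pt "1 0 0 0 0 0 0"

```text
time: 11.05
position: [589.6, 1.2, 100.2]
ee_rot: [0.0, 0.992, 0.13, -0.0]
contact_force: [0.0, 0.2, -0.4]
width: 0.1
grasp_force: 0.0
```

Call:
play_rows --pt "1 0 0 0 0 0 0" --pt "1 0 0 0 0 0 0" --pt "1 0 0 0 0 0 0" --pt "1 0 0 0 0 0 0" --pt "1 0 0 0 0 0 0"

```text
time: 11.55
position: [589.9, 1.5, 100.3]
ee_rot: [0.0, 0.992, 0.13, -0.0]
contact_force: [1.1, -0.9, 0.8]
width: 0.3
grasp_force: 0.0
```

Call:
play_rows --pt "1 0 0 -4 0 0 0" --pt "1 0 0 -4 0 0 0" --pt "1 0 0 -2 0 0 0" --pt "1 0 0 -1 0 0 0" --pt "1 0 0 -0.5 0 0 0"

```text
time: 12.05
position: [589.9, 1.6, 88.8]
ee_rot: [-0.0, 0.992, 0.13, -0.0]
contact_force: [-0.3, 1.2, 3.7]
width: -0.4
grasp_force: 1.9
```

Call:
play_rows --pt "1 0 0 -0.5 0 0 0" --pt "1 0 0 0 0 0 0" --pt "1 0 0 0 0 0 0" --pt "1 0 0 0 0 0 0" --pt "1 0 0 0 0 0 0"

```text
time: 12.55
position: [589.9, 1.6, 88.3]
ee_rot: [-0.0, 0.992, 0.13, -0.0]
contact_force: [-2.1, -0.0, 3.9]
width: 0.3
grasp_force: 2.1
```

Call:
play_rows --pt "1 0 0 6 0 0 0" --pt "1 0 0 10 0 0 0" --pt "1 0 0 30 0 0 0" --pt "1 0 0 40 0 0 0" --pt "1 0 0 40 0 0 0"

```text
time: 13.05
position: [589.6, 1.6, 216.0]
ee_rot: [-0.0, 0.992, 0.13, -0.0]
contact_force: [0.4, 0.1, 0.5]
width: -0.3
grasp_force: 0.0
```

Call:
play_rows --pt "1 -20 -40 0 0 0 0" --pt "1 -20 -40 0 0 0 0" --pt "1 -20 -40 0 0 0 0" --pt "1 -20 -40 0 0 0 0" --pt "1 0 0 0 0 0 0"

```text
time: 13.55
position: [506.6, -164.5, 215.1]
ee_rot: [0.001, 0.992, 0.126, -0.001]
contact_force: [0.1, 1.0, 0.1]
width: -0.1
grasp_force: 0.0
```

Run:
```python
from m import *
im=optics.capture("side")
cv2.imwrite("pics/s3.png",cv2.cvtColor(im,cv2.COLOR_RGB2BGR))
for n,b in(("top",(255,170,300,220)),("side",(240,212,297,252))):
    im,o=blobs(n,b)
    for u in o: print(n,ray(n,u[:2],91).round(1))
```

```text
top [589.8   1.9]
top [568.2 -28.9]
top [533.  -15.8]
top [512.8  37.1]
top [520.4  16.4]
top [511.4 -34.3]
side [568.1 -28.6]
side [589.8   1.5]
side [532.9 -15.2]
```

View pics/s3.png

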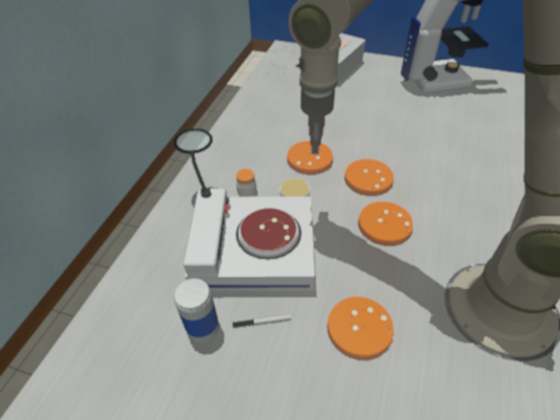

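The side view shows the dish in its ring with its centre near (268,231). The jar, canister, pen and spare dish are unmoved, and the arm is clear of everything.

```bash
python3 -c "
from plant import manip
print(manip.sign_off())"
```

```text
the job is handed in; nothing more can be done
None
```

I pressed the four colonies in order at about 4 N each and lifted the fingers clear after every press. The dish and the things around it look unmoved in the final pictures; the job is handed in, and the sign-off returned no verdict.

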